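Find the rocking corner of the jig plate and flatten its shim

ROBOT

A 7-joint arm with a two-finger parallel gripper is mounted at the origin on the work surface. World frame = base frame: x ahead of the robot, y to its left, z up, the work surface at z = 0. Lengths are in m, angles in rad, forces in N, time in s.
With the tool pointing down it reaches from about 0.35 to 0.9 m from the base axis. Payload 8.1 kg.
Tool frame: the origin (TCP) lies on the centre line of the jaws, within the pads' length; the fingertips stand 19 mm ahead of it and the grasp point (between the pads) is the TCP (arm.tip_reach is the distance from the TCP to the fingertips, in m); z points along the fingers, y is the line along which they close (so a half turn about z gives the same grasp; the last joint's range is limited). The gripper opens to 92 mm and grips with 3 to 60 N. Pads are 19 mm wide; open, the fingers measure 130 mm over their backs; the gripper's body (75 mm by 190 mm) begins 47 mm behind the grasp point.
Start: joints at [-1.356, 0.434, 0.025, 1.573, -0.012, 1.134, -0.075], TCP at [0.195, 0.594, 0.246] pointing down, gripper open.
Joint ranges: [-2.62, 2.62], [-0.44, 2.09], [-1.27, 1.32], [0.08, 2.57], [-1.32, 4.46], [0.12, 2], [-2.74, 2.74]. Speed limits (rad/s): [2.22, 2.22, 3.01, 3.01, 3.14, 3.14, 3.14].

INTERFACE

Orientations are given as a rotation vector (axis times angle).
In Python, from cell import arm gives the robot as it stands.
- The arm moves only by the tool arm_command, never from a script. Its argument "targets" is a list that holds one entry, the list of rows, each a list of 6 numbers: the shift along the tool's x, y, z in m, then the turn, a rotation vector about the tool's x, y, z in rad. A call has 1 to 10 rows; each row shifts and turns the commanded pose from where the row before left it, along the tool's axes as they then stand; what a row does not reach is not made up. A row lasts 1/8 s, in which the tool goes at most 62.5 mm and 10.7 degrees, less where a joint would pass 70% of its speed; a pose out of reach is approached as far as the arm can. A call with a gripper value outside its range is refused whole. "jaw" is the finger opening in m, from 0 to 0.0918, set as the call begins (left out, the last holds). The fingers move at their own pace and stop on an object; "newtons" is the grip in N (left out, the last holds). Time passes only in rows, so rows that do not move let the fingers close. It gives the time, the measured TCP pose, the force, the opening and the grip force at its end, in the units of the state.
- arm.observe(): the state, without advancing time (a new reading comes with each control period).
- arm.get_image(name): name is "scene" or "top"; returns a dict with "pixels" (420x560x3 uint8, red, green, blue), "z_map" (420x560 float32, m along the optical axis (not along the pixel's ray), 0 where there is no reading), "fx", "fy", "cx", "cy" (pixels), "xyz" and "rotation" of the camera in the world. Camera axes: x right, y down, z forward; pixel columns grow to the right and rows downward; lengths in m; the calibration is good to about 2 mm. A picture is of the moment at which its call begins.
- arm.sign_off(): hands the job in; it is judged then, once.
The state is a dict: "clock": time; "joints": joint angles; "dq": joint speeds; "joint_efforts": joint torques, N m; "position": TCP position; "ee_rot": TCP orientation; "force": force on the tool from outside, world axes, zero at the start; "ft_torque": the same for the moment, N m; "width": opening from 0.0 (shut) to 1.0 (fully open); "gripper_force": force on a finger pad.
Only numpy, scipy, OpenCV 4.12 (cv2) and the standard library are available. Lean on these libraries where they do the work, as an engineer would, in place of code of your own. Each camera call takes 0.05 s, during which the arm holds its last target. There are 200 camera calls.

TASK

The aluminium jig plate on the jeweller's bench rocks at one corner: press down with the shut fingertips on the plate's corners, one after another, until you find the one that sinks and springs back. Then let go of the plate and press the brass shim leaf beside that corner down flat, leaving the other three shims standing. Do not lift the plate or pick anything up, and leave everything else where it stands.

Things in the scene. Friction and masses are not known exactly. Their poses are not given: they have to be found in the camera images.
- base: Grey sub-base, a slab 190 (own x) x 330 (own y) x 12 mm fixed to the bench, its underside on the bench top. Origin: centre of its underside, at bench height; x points away from the robot, y to the left, turned by at most about 20 degrees.
- plate: Loose aluminium jig plate, 160 (x) x 180 (y) x 10 mm, about 0.85 kg, lying level on four hidden feet (the one that gives is unlisted) over the middle of the sub-base, its top 36 mm above the bench; low pins of the sub-base keep it from sliding. A steel V-block 50 x 34 mm stands 24 mm high on its middle. Origin: centre of its underside; axes as the sub-base.
- corner_1 (a point): Black spot on the plate top at its near right corner (as seen from the robot), straight above a foot: the place to press. 60 mm in x, 70 mm in y from the middle; 36 mm above the bench. Three corners are solid and do not sink. One, not known beforehand, sinks 5 mm when pressed (2.5 N to start, 5 N to the stop) and springs back.
- corner_2 (a point): Black spot on the plate top at its near left corner (as seen from the robot), straight above a foot: the place to press. 60 mm in x, 70 mm in y from the middle; 36 mm above the bench. Three corners are solid and do not sink. One, not known beforehand, sinks 5 mm when pressed (2.5 N to start, 5 N to the stop) and springs back.
- corner_3 (a point): Black spot on the plate top at its far left corner (as seen from the robot), straight above a foot: the place to press. 60 mm in x, 70 mm in y from the middle; 36 mm above the bench. Three corners are solid and do not sink. One, not known beforehand, sinks 5 mm when pressed (2.5 N to start, 5 N to the stop) and springs back.
- corner_4 (a point): Black spot on the plate top at its far right corner (as seen from the robot), straight above a foot: the place to press. 60 mm in x, 70 mm in y from the middle; 36 mm above the bench. Three corners are solid and do not sink. One, not known beforehand, sinks 5 mm when pressed (2.5 N to start, 5 N to the stop) and springs back.
- shim_1_top (a point): Red spot on top of the brass shim leaf of the near right corner: the place to press. Leaf 30 mm wide, 58 mm long, 3 mm thick, sticking out sideways beside that corner, hinged by the plate edge, free end bent up. Spot 40 mm from the hinge, 71 mm farther out than the black spot, 22 to 25 mm above the bench standing, 15.5 mm flat (stop). Moves at about 5 N and stays where left.
- shim_2_top (a point): Red spot on top of the brass shim leaf of the near left corner: the place to press. Leaf 30 mm wide, 58 mm long, 3 mm thick, sticking out sideways beside that corner, hinged by the plate edge, free end bent up. Spot 40 mm from the hinge, 71 mm farther out than the black spot, 22 to 25 mm above the bench standing, 15.5 mm flat (stop). Moves at about 5 N and stays where left.
- shim_3_top (a point): Red spot on top of the brass shim leaf of the far left corner: the place to press. Leaf 30 mm wide, 58 mm long, 3 mm thick, sticking out sideways beside that corner, hinged by the plate edge, free end bent up. Spot 40 mm from the hinge, 71 mm farther out than the black spot, 22 to 25 mm above the bench standing, 15.5 mm flat (stop). Moves at about 5 N and stays where left.
- shim_4_top (a point): Red spot on top of the brass shim leaf of the far right corner: the place to press. Leaf 30 mm wide, 58 mm long, 3 mm thick, sticking out sideways beside that corner, hinged by the plate edge, free end bent up. Spot 40 mm from the hinge, 71 mm farther out than the black spot, 22 to 25 mm above the bench standing, 15.5 mm flat (stop). Moves at about 5 N and stays where left.
- collar: Copper collar, 26 mm across, 16 mm high, standing on the sub-base between the two left shims. Bystander. Origin: centre of its underside.
- punch: Steel punch stub, 16 mm across, 34 mm high, standing on the sub-base between the two right shims. Bystander. Origin: centre of its underside.
- burr_block: Wooden block 50 x 110 mm holding upright burrs, 65 mm high in all, to the left. Bystander. Origin: centre of its underside.
- hammer: Small hammer lying to the right. Bystander.
- driver: Screwdriver with blue handle lying near left. Bystander.
- tin: Yellow tin, 60 mm across, 45 mm high, near the robot. Bystander. Origin: centre of its underside.
- oil: Amber bottle, 44 mm across, 90 mm high, to the left. Bystander. Origin: centre of its underside.
Not all that is in view belongs to the job. Of the things that look like the plate, the larger one is meant.

How it is judged:
On the way, in this order (a step that is already met when the one before it is completed fails the run):
1. the rocking corner of the plate is pressed down (sunk at least 3.5 mm) (((horizontal distance between giving_foot_c0 and corner_1 below 0.03 m and z of corner_1 in the frame of base below 0.0325 m) or (horizontal distance between giving_foot_c0 and corner_2 below 0.03 m and z of corner_2 in the frame of base below 0.0325 m) or (horizontal distance between giving_foot_c0 and corner_3 below 0.03 m and z of corner_3 in the frame of base below 0.0325 m) or (horizontal distance between giving_foot_c0 and corner_4 below 0.03 m and z of corner_4 in the frame of base below 0.0325 m))), for 0.1 s.
2. that corner's shim is pressed flat (((horizontal distance between giving_foot_c0 and corner_1 below 0.03 m and z of shim_1_top in the frame of base below 0.017 m and z of each of shim_2_top, shim_3_top, shim_4_top in the frame of base above 0.02 m) or (horizontal distance between giving_foot_c0 and corner_2 below 0.03 m and z of shim_2_top in the frame of base below 0.017 m and z of each of shim_1_top, shim_3_top, shim_4_top in the frame of base above 0.02 m) or (horizontal distance between giving_foot_c0 and corner_3 below 0.03 m and z of shim_3_top in the frame of base below 0.017 m and z of each of shim_1_top, shim_2_top, shim_4_top in the frame of base above 0.02 m) or (horizontal distance between giving_foot_c0 and corner_4 below 0.03 m and z of shim_4_top in the frame of base below 0.017 m and z of each of shim_1_top, shim_2_top, shim_3_top in the frame of base above 0.02 m))), for 0.2 s.
At the end, for the whole second after the job is handed in: The rocking corner's shim is flat (red spot below 17 mm; 15.5 is quite flat), the other three stand (above 20 mm), the plate lies level (0.012 rad), at rest, within 8 mm of its place, and every bystander within 25 mm of where it stood (((horizontal distance between giving_foot_c0 and corner_1 below 0.03 m and z of shim_1_top in the frame of base below 0.017 m and z of each of shim_2_top, shim_3_top, shim_4_top in the frame of base above 0.02 m) or (horizontal distance between giving_foot_c0 and corner_2 below 0.03 m and z of shim_2_top in the frame of base below 0.017 m and z of each of shim_1_top, shim_3_top, shim_4_top in the frame of base above 0.02 m) or (horizontal distance between giving_foot_c0 and corner_3 below 0.03 m and z of shim_3_top in the frame of base below 0.017 m and z of each of shim_1_top, shim_2_top, shim_4_top in the frame of base above 0.02 m) or (horizontal distance between giving_foot_c0 and corner_4 below 0.03 m and z of shim_4_top in the frame of base below 0.017 m and z of each of shim_1_top, shim_2_top, shim_3_top in the frame of base above 0.02 m)) and angle between plate's own z axis and vertical below 0.012 rad and horizontal distance between plate and base below 0.008 m and linear speed of plate below 0.01 m/s and distance of each of collar, punch, burr_block, hammer, driver, tin, oil from where it was at the start of the episode below 0.025 m); the robot touches nothing.
It fails at once if the shim of a corner that does not rock is pressed down ((not (horizontal distance between giving_foot_c0 and corner_1 below 0.03 m) and z of shim_1_top in the frame of base below 0.02 m) or (not (horizontal distance between giving_foot_c0 and corner_2 below 0.03 m) and z of shim_2_top in the frame of base below 0.02 m) or (not (horizontal distance between giving_foot_c0 and corner_3 below 0.03 m) and z of shim_3_top in the frame of base below 0.02 m) or (not (horizontal distance between giving_foot_c0 and corner_4 below 0.03 m) and z of shim_4_top in the frame of base below 0.02 m)).
It fails at once if the plate is lifted off its feet (z of plate in the frame of base above 0.031 m).
It fails at once if a bystander is pushed away, lifted or carried (distance of any of collar, punch, burr_block, hammer, driver, tin, oil from where it was at the start of the episode above 0.03 m).
It also fails if it takes over 54 s, if anything falls off the work surface, if the arm or the gripper's body presses on something with over 40 N, if the wrist force passes 120 N, or if a joint passes its speed limit or range.

## Working session

There is one attempt and no reset: what is moved stays moved. The work goes in short steps, Python scripts to look and compute and a tool call to move; the robot and the scene stay as the last step left them, time stands still between calls to the robot, and variables do not carry over. Pictures are saved under pics/ and viewed, at most 10 in all, crops included, and the job is handed in when it is done.

Besides the shell and the picture viewer there is one more tool, called after ">>>" in YAML: its name, and indented under it one key for each argument. arm_command: Moves the arm, as the interface text tells. Its arguments: {"type":"object","properties":{"targets":{"type":"array","items":{"type":"array","items":{"type":"array","items":{"type":"number"}}}},"jaw":{"type":"number"},"newtons":{"type":"number"}},"required":["targets"]}

```bash
mkdir -p pics; cat > h.py <<'E'
import numpy as np, cv2
from cell import arm
def snap(name,fn):
    im=arm.get_image(name); cv2.imwrite('pics/'+fn,cv2.cvtColor(im['pixels'],cv2.COLOR_RGB2BGR)); np.savez('pics/'+fn[:-4]+'.npz',**im); return im
def world(im,u,v,z=None):
    R=np.array(im['rotation']); 
    if R.shape!=(3,3): R=cv2.Rodrigues(R)[0]
    d=R@np.array([(u-im['cx'])/im['fx'],(v-im['cy'])/im['fy'],1.]); c=np.array(im['xyz'])
    s=float(im['z_map'][int(round(v)),int(round(u))]) if z is None else (z-c[2])/d[2]
    return c+s*d
E
python3 - <<'E'
from h import *
for n in('top','scene'):
    im=snap(n,n+'0.png'); print(im['xyz'],im['rotation'],im['fx'])
    a=im['pixels'].astype(int); m=((a[...,0]>150)&(a[...,1]<70)&(a[...,2]<70)).astype('uint8')
    nn,l,s,c=cv2.connectedComponentsWithStats(m)
    for i in range(1,nn):
        if s[i,4]>4: print(n,c[i].round(1),s[i,4],world(im,*c[i]).round(4))
print(arm.observe())
E
```

```text
[ 0.30587651 -0.00321907  1.36135661] [-2.17137879  2.1475202  -0.10565582] 420.7541145626604
[ 1.51051328 -0.20389155  0.79925846] [-1.76032104 -1.42364991  0.78054829] 544.7870657149421
scene [314.4 234.7] 9 [0.4884 0.088  0.0249]
scene [202.  264.4] 11 [ 0.5357 -0.1867  0.0194]
scene [338. 263.] 13 [0.6005 0.1129 0.022 ]
scene [466.  286.5] 6 [0.8442 0.2753 0.1318]
scene [470.2 286.4] 5 [0.8459 0.2827 0.1321]
scene [218.1 298.4] 15 [ 0.6538 -0.1637  0.0183]
{'clock': 0.1, 'joints': array([-1.35559678,  0.43516452,  0.02497921,  1.57400214, -0.01157046,
        1.13401403, -0.07508963]), 'dq': array([ 0.00230295, -0.00182382,  0.00064468, -0.00471801,  0.00093602,
        0.0013152 ,  0.00025209]), 'joint_efforts': array([ 4.13838439e-03, -6.69129610e+01,  9.88616310e-01, -3.15143430e+01,
       -6.04483299e-02,  3.74752586e-02,  6.05886089e-05]), 'position': array([0.19522243, 0.59326961, 0.24501808]), 'ee_rot': array([-4.97169286e-01, -3.10193326e+00,  2.26520498e-03]), 'force': array([ 0.65340502,  0.25984362, -1.39046778]), 'ft_torque': array([ 0.03804863, -0.03174157,  0.05619399]), 'gripper_force': 0.0, 'width': 0.99967281111984}
```

View pics/top0.png

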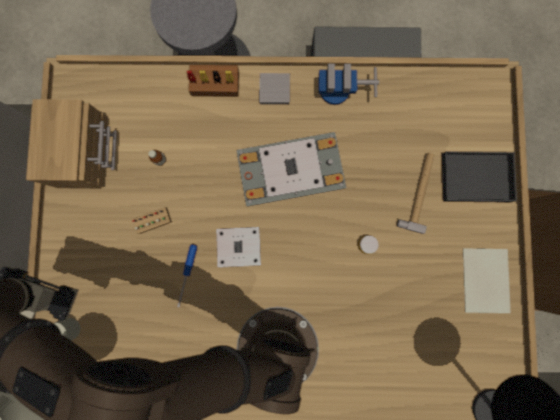

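View pics/scene0.png

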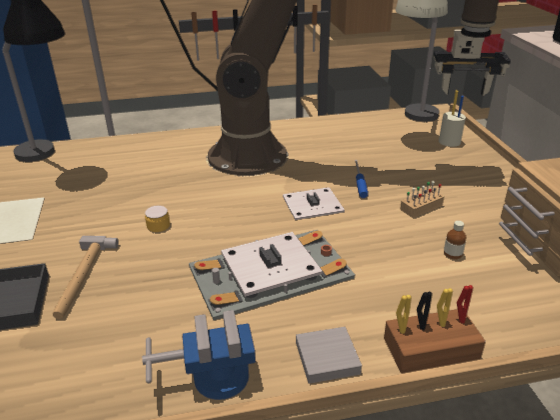

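Two things look like the plate. The larger one, at top px (291,167), sits on the grey sub-base with four brass shims. The smaller one, at (238,246), lies bare on the bench. The larger one is meant. I'll confirm it in an enlarged crop.

```bash
python3 - <<'E'
from h import *
im=np.load('pics/top0.npz')
s=np.load('pics/scene0.npz')
a=cv2.resize(cv2.cvtColor(im['pixels'][125:215,230:355],cv2.COLOR_RGB2BGR),None,fx=6,fy=6,interpolation=cv2.INTER_CUBIC)
b=cv2.resize(cv2.cvtColor(s['pixels'][220:320,180:360],cv2.COLOR_RGB2BGR),None,fx=4.4,fy=4.4,interpolation=cv2.INTER_CUBIC)
cv2.imwrite('pics/ct.png',a);cv2.imwrite('pics/cs.png',b)
E
```

```text
(no output)
```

View pics/ct.png

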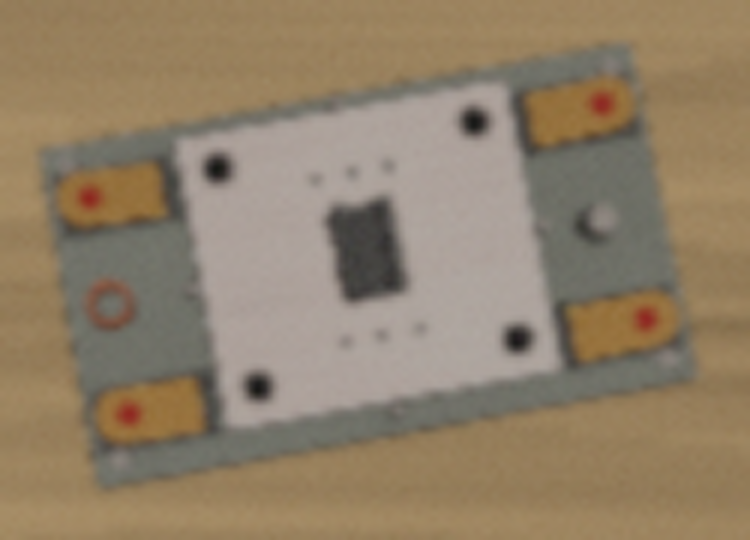

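View pics/cs.png

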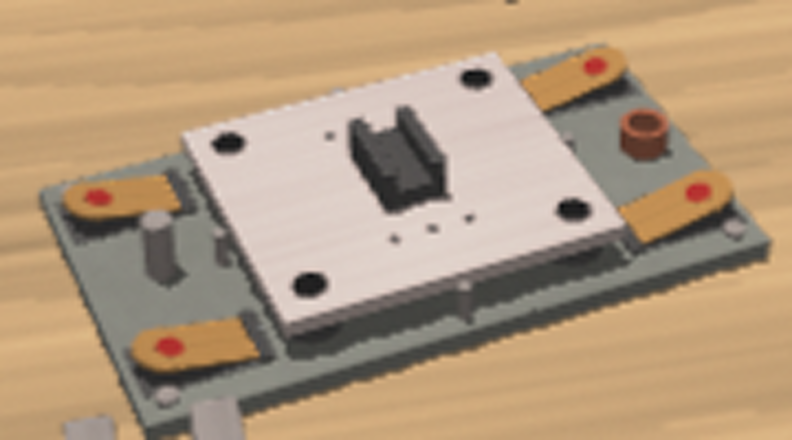

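The crops confirm the plate: four black spots, a V-block, and four shims with red spots. Top crop black spots: FL (217,168), FR (474,122), NR (517,339), NL (258,387). Red spots: FL (89,198), FR (602,104), NR (646,319), NL (128,414). Next I fit the pose from both views.

```bash
python3 - <<'E'
from h import *
t=np.load('pics/top0.npz'); s=np.load('pics/scene0.npz')
T=[(517,339),(258,387),(217,168),(474,122),(646,319),(128,414),(89,198),(602,104)]
S=[(229,142),(476,78),(573,209),(310,284),(98,197),(595,65),(699,191),(170,347)]
B=np.array([(-60,-70),(-60,70),(60,70),(60,-70),(-60,-141),(-60,141),(60,141),(60,-141)])/1000
z=[.036]*4+[.0235]*4
def fit(W):
    b=B-B.mean(0); w=W-W.mean(0); yaw=np.arctan2((b[:,0]*w[:,1]-b[:,1]*w[:,0]).sum(),(b*w).sum())
    R=np.array([[np.cos(yaw),-np.sin(yaw)],[np.sin(yaw),np.cos(yaw)]]); P=B@R.T+W.mean(0)
    print(W.mean(0).round(4),np.degrees(yaw).round(2),'res mm',((W-P)*1e3).round(1).tolist()); return P
Wt=np.array([world(t,230+(u+.5)/6-.5,125+(v+.5)/6-.5,q)[:2] for (u,v),q in zip(T,z)])
Ws=np.array([world(s,180+(u+.5)/4.4-.5,220+(v+.5)/4.4-.5,q)[:2] for (u,v),q in zip(S,z)])
fit(Wt);fit(Ws);P=fit((Wt+Ws)/2);print(P.round(4))
np.save('P.npy',P)
o=arm.observe();R=cv2.Rodrigues(o['ee_rot'])[0];print(R.round(3))
E
```

```text
[ 0.5705 -0.0351] 11.1 res mm [[0.1, 0.2], [-0.1, -0.1], [0.4, 0.3], [-0.2, 0.2], [0.0, -0.3], [0.1, -0.1], [-0.2, -0.0], [-0.1, -0.1]]
[ 0.572  -0.0369] 11.35 res mm [[-0.8, 0.4], [0.3, -0.1], [0.1, -0.5], [-0.4, -0.0], [-0.2, -0.0], [0.2, 0.2], [-0.5, 0.2], [1.3, -0.3]]
[ 0.5712 -0.036 ] 11.23 res mm [[-0.4, 0.3], [0.1, -0.1], [0.2, -0.1], [-0.3, 0.1], [-0.1, -0.1], [0.2, 0.1], [-0.3, 0.1], [0.6, -0.2]]
[[ 0.526  -0.1164]
 [ 0.4988  0.0209]
 [ 0.6165  0.0443]
 [ 0.6437 -0.093 ]
 [ 0.5398 -0.186 ]
 [ 0.4849  0.0906]
 [ 0.6026  0.1139]
 [ 0.6576 -0.1627]]
[[-0.95   0.313 -0.   ]
 [ 0.313  0.95  -0.001]
 [-0.    -0.001 -1.   ]]
```

The pose fit agrees to about 1 mm: centre (0.571, -0.036), yaw 11.2°. I'll turn the tool so its y lies along plate x (tool x then lies along plate y), with the jaws shut.

>>> arm_command:
  targets:
    - [[0,0,0,0,0,0.176],[0,0,0,0,0,0.176],[0,0,0,0,0,0.176],[0,0,0,0,0,0.176],[0,0,0,0,0,0.176],[0,0,0,0,0,0.176],[0,0,0,0,0,0]]
  jaw: 0
  newtons: 20

```text
clock: 0.98
position: [0.1951, 0.5935, 0.2453]
ee_rot: [1.99, 2.43, -0.001]
force: [-0.5, 0.5, 0.7]
width: 0.288
gripper_force: 0.0
```

>>> arm_command:
  targets:
    - [[-0.05,0.015,-0.0,0,0,0],[-0.05,0.015,0,0,0,0],[-0.05,0.015,0,0,0,0],[-0.05,0.015,0,0,0,0],[-0.05,0.015,0,0,0,0],[-0.05,0.015,0,0,0,0],[-0.05,0.015,0,0,0,0],[-0.05,0.015,0,0,0,0],[-0.05,0.015,0,0,0,0],[0,0,0,0,0,0]]

```text
clock: 2.22
position: [0.4173, 0.175, 0.246]
ee_rot: [1.995, 2.426, 0.0]
force: [-0.9, 0.4, -0.8]
width: 0.004
gripper_force: 0.0
```

```bash
cat >> h.py <<'E'
def rel():
    P=np.load('P.npy'); o=arm.observe(); R=cv2.Rodrigues(o['ee_rot'])[0]; p=o['position']
    print('t',o['clock'],p.round(4),'F',o['force'].round(2),'j',o['joints'].round(2),'yaw y',np.degrees(np.arctan2(R[1,1],R[0,1])).round(2),'zaxis',R[:,2].round(3))
    for i in range(8): print(('corner' if i<4 else 'shim'),i%4+1,(R.T@np.r_[P[i]-p[:2],0])[:2].round(4))
E
python3 -c "
from h import *
rel()
im=np.load('pics/top0.npz')
for u,v in[(340,85),(335,70),(372,85),(348,70),(275,88),(336,100)]: print(u,v,world(im,u,v).round(3))"
```

```text
t 2.225 [0.4173 0.175  0.246 ] F [-0.9   0.44 -0.77] j [-0.94  0.15  0.49  2.   -0.08  1.01 -0.22] yaw y 11.14 zaxis [ 0.001 -0.001 -1.   ]
corner 1 [-0.3069  0.0504]
corner 2 [-0.1669  0.0502]
corner 3 [-0.1667  0.1702]
corner 4 [-0.3067  0.1704]
shim 1 [-0.3779  0.0505]
shim 2 [-0.0959  0.0501]
shim 3 [-0.0957  0.1701]
shim 4 [-0.3777  0.1705]
340 85 [ 0.823 -0.187  0.087]
335 70 [ 0.871 -0.171  0.09 ]
372 85 [ 0.86  -0.307 -0.003]
348 70 [ 0.855 -0.206  0.126]
275 88 [0.837 0.018 0.023]
336 100 [ 0.796 -0.182  0.026]
```

>>> arm_command:
  targets:
    - [[-0.056,0.017,0,0,0,0],[-0.056,0.017,0,0,0,0],[-0.055,0.016,0.05,0,0,0],[0,0,0.05,0,0,0],[0,0,0.05,0,0,0],[0,0,0.03,0,0,0],[0,0,0,0,0,0],[0,0,0,0,0,0]]

```text
clock: 3.22
position: [0.4934, 0.0344, 0.0756]
ee_rot: [1.99, 2.431, 0.002]
force: [0.0, 0.6, 0.1]
width: 0.006
gripper_force: 0.0
```

>>> arm_command:
  targets:
    - [[0,0,0.003,0,0,0],[0,0,0.003,0,0,0],[0,0,0.003,0,0,0],[0,0,0,0,0,0],[0,0,0,0,0,0]]

```text
clock: 3.85
position: [0.4928, 0.0338, 0.0657]
ee_rot: [-1.992, -2.429, -0.0]
force: [0.1, 0.2, -0.2]
width: 0.006
gripper_force: 0.0
```

>>> arm_command:
  targets:
    - [[0,0,0.002,0,0,0],[0,0,0,0,0,0]]

```text
clock: 4.1
position: [0.4927, 0.0339, 0.0635]
ee_rot: [-1.992, -2.429, 0.0]
force: [0.6, 0.2, -0.2]
width: 0.005
gripper_force: 0.0
```

>>> arm_command:
  targets:
    - [[0,0,0.001,0,0,0],[0,0,0,0,0,0]]

```text
clock: 4.35
position: [0.4927, 0.0339, 0.0625]
ee_rot: [-1.992, -2.429, 0.0]
force: [-1.6, 0.1, 0.4]
width: 0.005
gripper_force: 0.0
```

```bash
python3 -c "
from h import *
rel()"
```

```text
t 4.35 [0.4927 0.0339 0.0625] F [-1.62  0.1   0.42] j [-0.52  0.5   0.46  2.11 -0.38  0.61  0.41] yaw y 11.28 zaxis [-0.  0. -1.]
corner 1 [-0.1539  0.0033]
corner 2 [-0.0139  0.0034]
corner 3 [-0.014   0.1234]
corner 4 [-0.154   0.1233]
shim 1 [-0.2249  0.0032]
shim 2 [0.0571 0.0035]
shim 3 [0.057  0.1235]
shim 4 [-0.225   0.1232]
```

>>> arm_command:
  targets:
    - [[-0.014,0.0035,0,0,0,0],[0,0,0.004,0,0,0],[0,0,0.002,0,0,0],[0,0,0,0,0,0]]

```text
clock: 4.85
position: [0.4986, 0.0209, 0.0563]
ee_rot: [-1.992, -2.429, 0.001]
force: [-0.2, -0.2, -0.4]
width: 0.005
gripper_force: 0.0
```

>>> arm_command:
  targets:
    - [[0,0,0.0015,0,0,0],[0,0,0,0,0,0]]

```text
clock: 5.1
position: [0.4989, 0.021, 0.0553]
ee_rot: [-1.992, -2.429, -0.001]
force: [-1.3, -0.4, 4.5]
width: 0.004
gripper_force: 2.2
```

>>> arm_command:
  targets:
    - [[0,0,0.0015,0,0,0],[0,0,0,0,0,0]]

```text
clock: 5.35
position: [0.499, 0.021, 0.0551]
ee_rot: [-1.992, -2.428, -0.002]
force: [-8.2, 1.4, 27.9]
width: 0.004
gripper_force: 14.0
```

>>> arm_command:
  targets:
    - [[0,0,0.001,0,0,0],[0,0,0,0,0,0]]

```text
clock: 5.6
position: [0.499, 0.021, 0.0549]
ee_rot: [-1.992, -2.428, -0.004]
force: [-12.4, -0.7, 43.4]
width: 0.005
gripper_force: 21.8
```

Corner 2 is solid: 43 N and no sinking. Next is corner 3.

>>> arm_command:
  targets:
    - [[0,0,-0.01,0,0,0],[0,0.04,0,0,0,0],[0,0.04,0,0,0,0],[0,0.04,0,0,0,0],[0,0,0,0,0,0],[0,0,0.004,0,0,0],[0,0,0.003,0,0,0],[0,0,0.001,0,0,0],[0,0,0,0,0,0]]

```text
clock: 6.72
position: [0.616, 0.0441, 0.0547]
ee_rot: [-1.992, -2.428, 0.001]
force: [-1.9, -0.6, 3.5]
width: 0.004
gripper_force: 1.8
```

>>> arm_command:
  targets:
    - [[0,0,0.001,0,0,0],[0,0,0,0,0,0]]

```text
clock: 6.98
position: [0.6165, 0.0443, 0.0537]
ee_rot: [-1.992, -2.429, -0.0]
force: [-2.3, -0.0, 4.7]
width: 0.009
gripper_force: 2.2
```

```bash
python3 -c "
from h import *
rel()"
```

```text
t 6.975 [0.6165 0.0443 0.0537] F [-2.28 -0.02  4.69] j [-0.46  0.67  0.45  1.8  -0.4   0.76  0.4 ] yaw y 11.28 zaxis [-0.  0. -1.]
corner 1 [-0.1398 -0.1201]
corner 2 [ 0.0002 -0.12  ]
corner 3 [ 0.0001 -0.    ]
corner 4 [-1.399e-01 -1.000e-04]
shim 1 [-0.2108 -0.1202]
shim 2 [ 0.0712 -0.1199]
shim 3 [0.0711 0.0001]
shim 4 [-2.109e-01 -2.000e-04]
```

Corner 3 seems to give, with z at 53.7 mm and only 4.7 N. I'll press further in small steps.

>>> arm_command:
  targets:
    - [[0,0,0.0015,0,0,0],[0,0,0,0,0,0]]

```text
clock: 7.22
position: [0.6166, 0.0444, 0.0521]
ee_rot: [-1.992, -2.429, -0.0]
force: [-2.9, -0.3, 5.5]
width: 0.004
gripper_force: 2.8
```

>>> arm_command:
  targets:
    - [[0,0,0.0015,0,0,0],[0,0,0,0,0,0]]

```text
clock: 7.48
position: [0.6167, 0.0445, 0.0509]
ee_rot: [-1.992, -2.429, -0.001]
force: [-3.8, -0.0, 7.7]
width: 0.004
gripper_force: 3.8
```

>>> arm_command:
  targets:
    - [[0,0,0.001,0,0,0],[0,0,0,0,0,0],[0,0,0,0,0,0]]

```text
clock: 7.85
position: [0.6168, 0.0445, 0.0507]
ee_rot: [-1.992, -2.429, -0.002]
force: [-6.3, 0.7, 15.6]
width: 0.006
gripper_force: 7.8
```

Corner 3 (far left) sinks about 4.7 mm, then meets its stop. I'll hold briefly, lift off and go to shim 3.

>>> arm_command:
  targets:
    - [[0,0,0.0005,0,0,0],[0,0,0,0,0,0],[0,0,-0.01,0,0,0],[0,0,-0.01,0,0,0],[0.035,0,0,0,0,0],[0.036,0,0,0,0,0],[0,0,0,0,0,0],[0,0,0,0,0,0]]

```text
clock: 8.85
position: [0.603, 0.1135, 0.0693]
ee_rot: [1.992, 2.429, -0.0]
force: [0.1, -0.5, 0.0]
width: 0.006
gripper_force: 0.0
```

```bash
python3 -c "
from h import *
rel()"
```

```text
t 8.85 [0.603  0.1135 0.0693] F [ 0.08 -0.5   0.05] j [-0.59  0.64  0.47  1.81 -0.4   0.79  0.28] yaw y 11.3 zaxis [ 0.001 -0.001 -1.   ]
corner 1 [-0.2104 -0.1205]
corner 2 [-0.0704 -0.1203]
corner 3 [-0.0705 -0.0003]
corner 4 [-0.2105 -0.0005]
shim 1 [-0.2814 -0.1206]
shim 2 [ 0.0006 -0.1203]
shim 3 [ 0.0005 -0.0003]
shim 4 [-0.2815 -0.0006]
```

Over shim 3. Pressing down: the tip is at 50 mm and goes to 15.5 (TCP 34.5).

>>> arm_command:
  targets:
    - [[0,0,0.01,0,0,0],[0,0,0.008,0,0,0],[0,0,0.005,0,0,0],[0,0,0.003,0,0,0],[0,0,0.003,0,0,0],[0,0,0.002,0,0,0],[0,0,0.002,0,0,0],[0,0,0,0,0,0]]

```text
clock: 9.85
position: [0.6029, 0.114, 0.0361]
ee_rot: [1.992, 2.429, 0.0]
force: [-0.3, -0.2, 0.5]
width: 0.009
gripper_force: 0.3
```

>>> arm_command:
  targets:
    - [[0,0,0.001,0,0,0],[0,0,0.001,0,0,0],[0,0,0,0,0,0]]

```text
clock: 10.22
position: [0.6031, 0.114, 0.0347]
ee_rot: [1.992, 2.429, 0.001]
force: [-2.9, 1.0, 7.9]
width: 0.003
gripper_force: 4.1
```

>>> arm_command:
  targets:
    - [[0,0,0.001,0,0,0],[0,0,0.0005,0,0,0],[0,0,0,0,0,0],[0,0,0,0,0,0]]

```text
clock: 10.72
position: [0.6031, 0.114, 0.0343]
ee_rot: [1.993, 2.429, 0.002]
force: [-7.0, 0.7, 21.8]
width: 0.009
gripper_force: 10.6
```

>>> arm_command:
  targets:
    - [[0,0,-0.02,0,0,0],[0,0,-0.04,0,0,0],[0,0,-0.05,0,0,0],[0,0,-0.05,0,0,0],[0.05,0,-0.02,0,0,0],[0.05,0,0,0,0,0],[0.05,0,0,0,0,0],[0.05,0,0,0,0,0],[0.05,0,0,0,0,0],[0,0,0,0,0,0]]

```text
clock: 11.98
position: [0.5517, 0.3645, 0.2124]
ee_rot: [-1.983, -2.435, -0.001]
force: [-0.1, -1.3, -0.6]
width: 0.003
gripper_force: 0.0
```

```bash
python3 - <<'E'
from h import *
rel()
s=snap('scene','s1.png')
cv2.imwrite('pics/cs1.png',cv2.resize(cv2.cvtColor(s['pixels'][220:320,180:360],cv2.COLOR_RGB2BGR),None,fx=4.4,fy=4.4,interpolation=cv2.INTER_CUBIC))
t=snap('top','t1.png')
a=s['pixels'].astype(int); m=((a[...,0]>140)&(a[...,1]<75)&(a[...,2]<75)).astype('uint8')
nn,l,st,c=cv2.connectedComponentsWithStats(m)
for i in range(1,nn):
    if st[i,4]>4: print(c[i].round(1),world(s,*c[i]).round(4))
E
```

```text
t 11.975 [0.5517 0.3645 0.2124] F [-0.12 -1.31 -0.59] j [-1.    0.56  0.54  1.55 -0.31  1.12 -0.19] yaw y 11.7 zaxis [-0.001  0.002 -1.   ]
corner 1 [-0.4657 -0.1226]
corner 2 [-0.3257 -0.1215]
corner 3 [-0.3267 -0.0015]
corner 4 [-0.4667 -0.0026]
shim 1 [-0.5367 -0.1232]
shim 2 [-0.2547 -0.1209]
shim 3 [-0.2557 -0.0009]
shim 4 [-0.5377 -0.0032]
[314.5 234.5] [0.4815 0.0901 0.0202]
[202.  264.4] [ 0.5424 -0.1868  0.0248]
[338.5 266. ] [0.6033 0.1136 0.0155]
[467.7 286.7] [0.8463 0.2775 0.1327]
[218.1 298.4] [ 0.6557 -0.1638  0.02  ]
```

View pics/cs1.png

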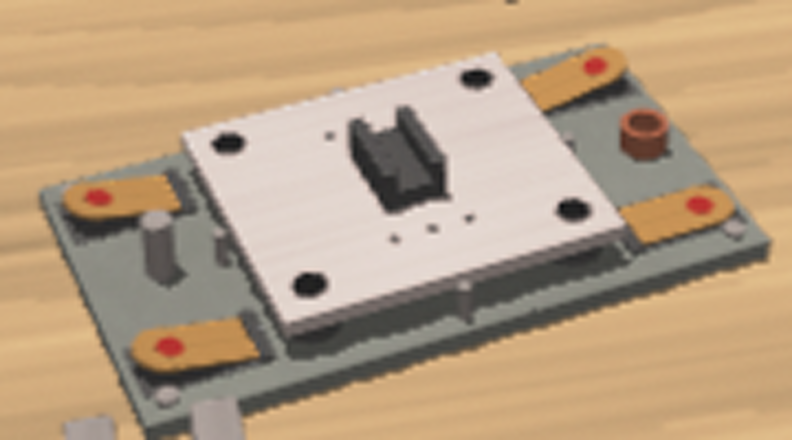

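The crop shows the far-left leaf lying flat, with its red spot at crop (700,205) and 15.5 mm above the bench. The other three shims, the plate, the collar and the punch are unchanged, and the arm is clear. Handing in.

```bash
python3 -c "
from cell import arm
print(arm.sign_off())"
```

```text
the job is handed in; nothing more can be done
None
```

The rocking corner is corner 3 (far left): it sank about 4.7 mm when pressed. Shim 3 is pressed flat at 15.5 mm, the other three shims still stand, and the job is handed in. Corner 2 tested solid; corners 1 and 4 were not pressed, since corner 3 gave first.

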